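# Slide the ring carrier under the viewing bridge

### The job

On the goldsmith's bench, push the flat aluminium carrier plate along the bench with the fingertips, under the low viewing bridge, until it sits square and fully home against the stop bar, so that its ring chuck is under the window. Keep the plate flat on the bench all the way, never lifted or tipped, do not press on the bridge with the hand, and leave the burr stand, the tin and the graver where they are.

Things in the scene. Friction and masses are not known exactly. Their poses are not given: they have to be found in the camera images.
- bridge: Low fixed viewing bridge: grey deck 136 mm wide (its x), 90 mm deep (y -45 to +45 mm), 28 to 36 mm above the bench, on two steel legs. The passage runs along its y, 108 mm wide between the legs; mouth at -y, the carrier goes in towards +y. Origin: on the bench under the window's centre; z up; its y is within 0.25 rad of world y (to the robot's left).
- carrier: Loose flat aluminium plate 100 mm wide (its x), 130 mm long (its y), 16 mm thick, about 0.56 kg, on the bench before the bridge's mouth, askew up to 0.35 rad and up to 35 mm to one side. Its +y end goes in first; when home its -y end sticks out 27 mm in front of the deck. Origin: centre of its underside, on the bench; z up.
- nose (a point): Middle of the carrier's leading (+y) end face, 8 mm above the bench; 65 mm ahead of the carrier's origin. Touches point stop when the carrier is home.
- chuck (a point): Centre of the brass ring chuck fixed on the carrier, at the plate's upper face (16 mm above the bench), 7 mm ahead (+y) of the plate's centre. The chuck is 42 mm in diameter and 9 mm high, so its top is 25 mm above the bench, 3 mm below the deck.
- stop (a point): Middle of the near face of the stop bar that closes the passage beyond the deck; 8 mm above the bench, at y = +58 mm in the bridge's frame. The bar is 20 mm high.
- window (a point): Centre of the bridge's 46 mm round window, at the deck's underside, 28 mm above the bench. Black rim round it, 62 mm in diameter, top 42 mm above the bench. At the mouth two steel guides, 16 mm high, flare outwards from the legs, from y = -45 to -76 mm in the bridge's frame, ending 134 mm apart inside.
- burr_stand: Bystander: loose round dark steel stand, 68 mm in diameter and 30 mm high, with upright burrs to 70 mm, standing at the bridge's +x side. Origin: centre of its underside.
- tin: Bystander: loose round jar, 52 mm in diameter and 50 mm high, standing beyond the stop bar. Origin: centre of its underside.
- graver: Bystander: loose screwdriver-shaped hand graver, 150 mm long, lying along the bridge's -x side, towards the robot. Origin: centre of its underside, on the bench.
Mind the look-alikes: they are no part of the job. Of the things shaped like the carrier, the aluminium one is meant.

How it is judged:
By the outcome, as a careful person would: the job done as asked, in the order asked, and still so for the second after the job is handed in, with the robot touching nothing.
It also fails if it takes over 64 s, if anything falls off the work surface, if the arm or the gripper's body presses on something with over 40 N, if the wrist force passes 120 N, or if a joint passes its speed limit or range.

### The arm

A 6-joint arm with a two-finger parallel gripper is mounted at the origin on the work surface. World frame = base frame: x ahead of the robot, y to its left, z up, the work surface at z = 0. Lengths are in m, angles in rad, forces in N, time in s.
With the tool pointing down it reaches from about 0.375 to 0.9 m from the base axis. Payload 3.1 kg.
Tool frame: the origin (TCP) lies at the very end of the fingers, on their centre line; the grasp point (between the pads) lies 19 mm behind it; z points along the fingers, y is the line along which they close (so a half turn about z gives the same grasp; the last joint's range is limited). The gripper opens to 85 mm and grips with 20 to 120 N. Pads are 22 mm wide; open, the fingers measure 114 mm over their backs; the gripper's body (76 mm by 85 mm) begins 54 mm behind the grasp point. The pads swing forward as they close: fully open they stand 13 mm farther back than shut.
Start: joints at [1.133, 0.527, 1.433, -0, 1.181, -0.178], TCP at [0.161, 0.604, 0.231] pointing down, gripper open.
Joint ranges: [-3.08, 3.08], [-0.75, 2.2], [0.22, 2.44], [-1.43, 4.57], [0, 2.65], [-2.85, 2.85]. Speed limits (rad/s): [2.79, 2.79, 3.14, 3.14, 3.14, 3.14].

### API

Orientations are given as a 3x3 rotation matrix whose columns are the frame's x, y, z axes.
In Python, from station import get_state, viewer, workorder gives the robot as it stands.
- The arm moves only by the tool step_arm, never from a script. Its argument "targets" is a list of rows, each a list of 3 entries, a list of its own where there are three numbers: the shift along the tool's x, y, z in mm, then the turn about the tool's z in rad, then the finger opening in mm, from 0 to 85.4. A call has 1 to 12 rows; each row is the pose to reach, as a shift and turn from the pose commanded when the call began, along the tool's axes at that moment; what a row does not reach only later rows make up. A row lasts 1/10 s, in which the tool goes at most 50 mm and 8.59 degrees, less where a joint would pass 70% of its speed; a pose out of reach is approached as far as the arm can. A call with a gripper value outside its range is refused whole. The fingers move at their own pace and stop on an object; the grip force is fixed at half the most. Time passes only in rows, so rows that repeat a pose let the fingers close. It gives the time, the measured TCP pose, the force, the opening and the grip force at its end, in the units of the state.
- get_state(): the state, without advancing time (a new reading comes with each control period).
- viewer.read_camera(name): name is "scene" or "top" or "wrist"; returns the picture (400x640x3 uint8, red, green, blue); there is no depth.
- viewer.get_calibration(name): a dict with "fx", "fy", "cx", "cy" (pixels), "R" (3x3) and "t" (3): a world point X has camera coordinates R X + t; the wrist camera has in their place "tool_from_camera" (4x4, takes a point from camera to tool coordinates, whose origin is the TCP and whose axes are the flange's). Camera axes: x right, y down, z forward; pixel columns grow to the right and rows downward; lengths in m; the calibration is good to about 2 mm. The wrist camera is an equidistant fisheye: a pixel r from the principal point sees the ray r / f radians off the axis. A picture is of the moment at which its call begins: read the wrist's pose just before it. get_calibration takes no time and is no camera call.
- workorder.sign_off(): hands the job in; it is judged then, once.
The state is a dict: "t": time; "joint_pos": joint angles; "qvel": joint speeds; "effort": joint torques, N m; "eef_pos": TCP position; "ee_rot": TCP orientation; "wrist_force": force on the tool from outside, world axes, zero at the start; "moment": the same for the moment, N m; "opening": opening from 0.0 (shut) to 1.0 (fully open); "finger_force": force on a finger pad.
Only numpy, scipy, OpenCV 4.12 (cv2) and the standard library are available. Lean on these libraries where they do the work, as an engineer would, in place of code of your own. Each camera call takes 0.05 s, during which the arm holds its last target. There are 200 camera calls.

## Working session

There is one attempt and no reset: what is moved stays moved. The work goes in short steps, Python scripts to look and compute and a tool call to move; the robot and the scene stay as the last step left them, time stands still between calls to the robot, and variables do not carry over. Pictures are saved under pics/ and viewed, at most 10 in all, crops included, and the job is handed in when it is done.

Besides the shell and the picture viewer there is one more tool, called after "Emit:" by a JSON object that holds its "name" and its "arguments", one argument or row to a line. step_arm: Moves the arm, as the interface text tells. Its arguments: {"type":"object","properties":{"targets":{"type":"array","items":{"type":"array"}}},"required":["targets"]}

```bash
mkdir -p pics; ls; python3 - <<'E'
from station import get_state, viewer
import cv2,numpy as np
s=get_state();print(s)
for n in("top","scene"):
    im=viewer.read_camera(n);cv2.imwrite(f"pics/{n}0.png",im[:,:,::-1]);c=viewer.get_calibration(n);print(n,c)
E
```

```text
pics
{'t': 0.0, 'joint_pos': array([ 1.13251667e+00,  5.28456976e-01,  1.43389655e+00,  2.27401385e-05,
        1.18140868e+00, -1.78532559e-01]), 'qvel': array([ 0.00087396,  0.00137138,  0.00043804, -0.00095625, -0.00068412,
        0.00199421]), 'effort': array([ 7.06136434e-04, -4.42348552e+01, -1.78029513e+01, -1.44433234e-04,
        8.16642714e-03, -8.45689129e-06]), 'eef_pos': array([0.16019971, 0.60338129, 0.2303411 ]), 'ee_rot': array([[-9.66452550e-01,  2.56843504e-01, -9.39767086e-04],
       [ 2.56844903e-01,  9.66450657e-01, -1.95556047e-03],
       [ 4.05965512e-04, -2.13133079e-03, -9.99997646e-01]]), 'wrist_force': array([-0.54928607, -0.21930395,  0.31989021]), 'moment': array([ 0.02710392, -0.01077262,  0.00678975]), 'finger_force': 0.0, 'opening': 1.0010770528411599}
top {'fx': 514.4021522024489, 'fy': 514.4021522024489, 'cx': 314.7690890089888, 'cy': 199.72457634238492, 'R': array([[-3.06487775e-04, -9.99844141e-01,  1.76522015e-02],
       [-9.84107167e-01, -2.83302553e-03, -1.77552970e-01],
       [ 1.77575305e-01, -1.74260758e-02, -9.83952917e-01]]), 't': array([0.07864847, 0.5616825 , 1.21091152])}
scene {'fx': 399.91473516041737, 'fy': 399.91473516041737, 'cx': 328.05825905754403, 'cy': 194.5787447801289, 'R': array([[-0.72859998,  0.68488803,  0.00839317],
       [ 0.52248892,  0.56367595, -0.63974584],
       [-0.4428853 , -0.46173347, -0.7685407 ]]), 't': array([ 0.35657662, -0.29913285,  1.21098362])}
```

View pics/top0.png

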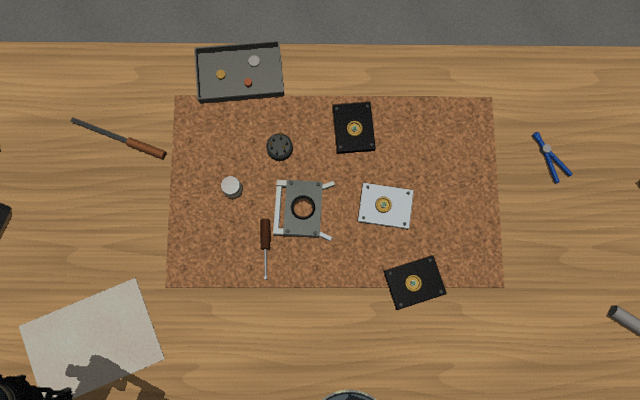

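View pics/scene0.png

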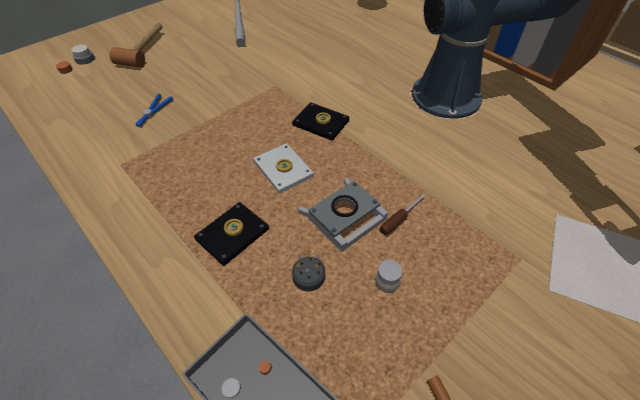

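The top view shows three plates: black at (354,128), black at (414,283) and bright aluminium at (386,205). The aluminium one fits: it is light metal and lies before the mouth of the bridge, whose window is at (303,208) and stop bar at x≈277. The stand is at (280,147), the tin at (231,187) and the graver at (265,240). Next I measure, with one enlarged crop to confirm.

```bash
cat > h.py <<'E'
import cv2,numpy as np
from station import get_state, viewer
def ray(n,uv,z):
    c=viewer.get_calibration(n);uv=np.atleast_2d(uv).astype(float)
    d=np.c_[(uv[:,0]-c['cx'])/c['fx'],(uv[:,1]-c['cy'])/c['fy'],np.ones(len(uv))]@c['R']
    o=-c['R'].T@c['t']; return (o+d*((z-o[2])/d[:,2])[:,None])[:,:2]
def grab(n,f):
    im=viewer.read_camera(n)[:,:,::-1].copy();cv2.imwrite(f"pics/{f}.png",im);return im
def carrier(im,n="top"):
    "top-face rectangle of the aluminium plate: centre xy, +y axis angle, sizes"
    m=(im.min(2)>165).astype(np.uint8)
    m=cv2.morphologyEx(m,cv2.MORPH_CLOSE,np.ones((3,3)))
    best=None
    for c in cv2.findContours(m,0,2)[0]:
        x,y,w,h=cv2.boundingRect(c)
        if 335<x+w/2<450 and 160<y+h/2<260 and (best is None or cv2.contourArea(c)>cv2.contourArea(best)):best=c
    P=ray(n,best.reshape(-1,2),.016)
    r=cv2.minAreaRect((P*1000).astype(np.float32));return best,r,cv2.boxPoints(r)
E
python3 - <<'E'
from h import *
im=cv2.imread("pics/top0.png")
b,r,box=carrier(im);print(r,box)
cr=cv2.resize(im[165:255,255:425],None,fx=4.7,fy=4.7,interpolation=cv2.INTER_CUBIC);cv2.imwrite("pics/crop.png",cr)
hsv=cv2.cvtColor(im,cv2.COLOR_BGR2HSV)
m=((hsv[...,1]<45)&(im.max(2)<150)&(im.min(2)>70)).astype(np.uint8);m[:, :280]=0;m[:,327:]=0;m[:175]=0;m[242:]=0
c=max(cv2.findContours(m,0,2)[0],key=cv2.contourArea)
print(cv2.boundingRect(c));rr=cv2.minAreaRect((ray("top",c.reshape(-1,2),.036)*1000).astype(np.float32));print(rr,cv2.boxPoints(rr))
E
```

```text
((555.010498046875, -99.54702758789062), (125.98928833007812, 97.39425659179688), 81.47071075439453) [[ 497.5089   -154.62245 ]
 [ 593.826    -169.06747 ]
 [ 612.5121    -44.471603]
 [ 516.195     -30.02658 ]]
(280, 180, 45, 58)
((543.1173706054688, 112.14456176757812), (109.59473419189453, 140.9332275390625), 88.65357971191406) [[471.38263   59.0181  ]
 [612.2769    55.706547]
 [614.8521   165.27103 ]
 [473.95782  168.58258 ]]
```

View pics/crop.png

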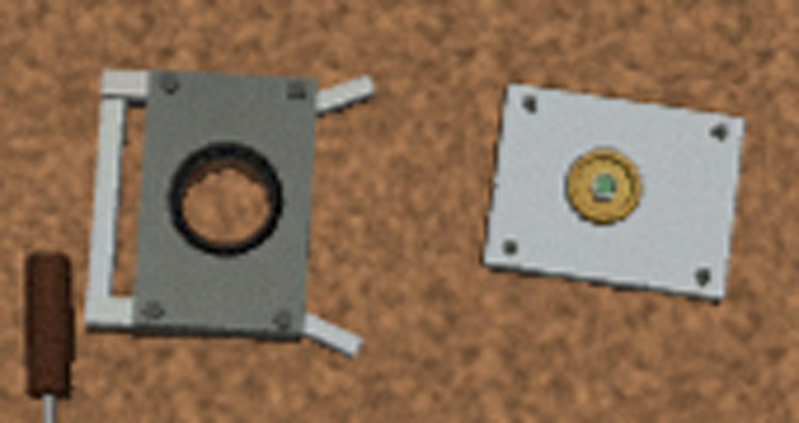

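The crop confirms the bright plate: its chuck sits at crop (604,186), off-centre towards the bridge. The deck corners are at about (148,72), (317,79), (302,331) and (133,324), and the window is at (226,199).

```bash
python3 - <<'E'
from h import *
f=lambda p:np.array([255,165])+(np.array(p)+.5)/4.7-.5
D=ray("top",f([(148,72),(317,79),(302,331),(133,324)]),.036)*1000
print("deck",D.round(1),D.mean(0))
ex=(D[0]+D[1]-D[2]-D[3])/2;ey=(D[0]+D[3]-D[1]-D[2])/2
print("x len,ang",np.hypot(*ex),np.arctan2(ex[1],ex[0]),"y",np.hypot(*ey),np.arctan2(-ey[0],ey[1]))
print("rim",ray("top",f([(226,199)]),.042)*1000)
S=ray("top",f([(124,98),(111,298)]),.020)*1000;print("stop near face",S, np.arctan2(*(S[0]-S[1])[::-1]))
print("guide tips",ray("top",f([(373,92),(360,340)]),.016)*1000)
C=ray("top",f([(509,85),(744,119),(723,297),(486,264)]),.016)*1000;print("carrier",C,C.mean(0))
ey=(C[0]+C[3]-C[1]-C[2])/2;ex=(C[0]+C[1]-C[2]-C[3])/2;print(np.hypot(*ex),np.hypot(*ey),np.arctan2(-ey[0],ey[1]),np.arctan2(ex[1],ex[0]))
print("chuck",ray("top",f([(604,186)]),.025)*1000)
print("cam",-viewer.get_calibration("top")['R'].T@viewer.get_calibration("top")['t'], viewer.get_calibration("wrist"))
E
```

```text
deck [[614.  150.6]
 [610.5  60.9]
 [476.3  69.1]
 [479.8 157.1]] [545.1178578 109.4331984]
x len,ang 134.40785917176447 -0.05472811027161721 y 88.86094779447245 -0.03934378942359813
rim [[544.82274011 108.92739094]]
stop near face [[603.18416901 163.91412639]
 [495.34543651 169.54648205]] -0.05218201640081933
guide tips [[607.77537935  30.13362778]
 [473.74122335  37.94457969]]
carrier [[ 611.88680421  -43.33937625]
 [ 593.5885328  -169.95996634]
 [ 496.99054947 -155.43606959]
 [ 514.42872418  -29.42142207]] [554.22365266 -99.53920856]
98.06464017603183 127.57513164652114 -0.14052240851752318 -0.14552897444674295
chuck [[555.18283444 -92.03070259]]
cam [0.3377519  0.10132891 1.28982   ] {'fx': 309.70691628693146, 'fy': 309.70691628693146, 'cx': 321.09281797120275, 'cy': 200.16458053195922, 'tool_from_camera': array([[ 5.38440470e-04, -9.57180651e-01, -2.89490780e-01,
         7.26456548e-02],
       [ 9.99999637e-01,  3.24213304e-04,  7.87968350e-04,
         1.18765960e-03],
       [-6.60371296e-04, -2.89491099e-01,  9.57180478e-01,
        -1.42969975e-01],
       [ 0.00000000e+00,  0.00000000e+00,  0.00000000e+00,
         1.00000000e+00]])}
```

```bash
cat >> h.py <<'E'
BO=np.array([545,109.]);BY=-0.05   # bridge origin mm, yaw
bx=np.array([np.cos(BY),np.sin(BY)]);by=np.array([-bx[1],bx[0]])
def w(xb,yb): return BO+xb*bx+yb*by
def go(xb,yb,z,yaw_y):
    "shift (tool axes, mm) and turn to a bridge-frame goal; yaw_y = world angle of tool y"
    s=get_state();R=s['ee_rot'];d=R.T@(np.r_[w(xb,yb),z]-s['eef_pos']*1000)
    t=-(yaw_y-np.arctan2(R[1,1],R[0,1]));print("shift",d.round(1),"turn",round(t,3));
def where():
    s=get_state();d=s['eef_pos'][:2]*1000-BO;R=s['ee_rot']
    print("t",s['t'],"tcp bridge",(d@bx).round(1),(d@by).round(1),"z",(s['eef_pos'][2]*1000).round(1),"yaw_y",np.arctan2(R[1,1],R[0,1]).round(3),"F",s['wrist_force'].round(1))
E
python3 -c "
from h import *
go(100,-208,100,1.521)"
```

```text
shift [-640.1 -561.3  131.3] turn -0.21
```

Emit:
{"name": "step_arm", "arguments": {
  "targets": [
    [[-400,-350,0],-0.21,50],
    [[-400,-350,0],-0.21,50],
    [[-400,-350,0],-0.21,50],
    [[-400,-350,0],-0.21,50],
    [[-400,-350,0],-0.21,50],
    [[-400,-350,0],-0.21,50],
    [[-400,-350,0],-0.21,50],
    [[-400,-350,0],-0.21,50],
    [[-400,-350,0],-0.21,50],
    [[-400,-350,0],-0.21,50],
    [[-400,-350,0],-0.21,50],
    [[-400,-350,0],-0.21,50]
  ]
}}

```text
t: 1.3
eef_pos: [0.4601, 0.1598, 0.2312]
ee_rot: [[-0.998, 0.055, 0.002], [0.055, 0.998, -0.001], [-0.002, -0.001, -1.0]]
wrist_force: [-1.1, 0.4, 0.3]
opening: 0.587
finger_force: 0.0
```

```bash
python3 -c "
from h import *
where();go(100,-208,100,1.521)"
```

```text
t 1.3 tcp bridge -87.3 46.5 z 231.2 yaw_y 1.515 F [-1.1  0.4  0.3]
shift [-188.4 -253.4  131.8] turn -0.006
```

Emit:
{"name": "step_arm", "arguments": {
  "targets": [
    [[-188,-253,0],-0.006,50],
    [[-188,-253,0],-0.006,50],
    [[-188,-253,0],-0.006,50],
    [[-188,-253,0],-0.006,50],
    [[-188,-253,0],-0.006,50],
    [[-188,-253,0],-0.006,50],
    [[-188,-253,0],-0.006,50],
    [[-188,-253,130],-0.006,50],
    [[-188,-253,130],-0.006,50],
    [[-188,-253,130],-0.006,50],
    [[-188,-253,130],-0.006,50],
    [[-188,-253,130],-0.006,50]
  ]
}}

```text
t: 2.5
eef_pos: [0.6322, -0.0978, 0.1013]
ee_rot: [[-0.999, 0.043, -0.001], [0.043, 0.999, 0.001], [0.001, 0.001, -1.0]]
wrist_force: [0.7, -0.6, 0.6]
opening: 0.585
finger_force: 0.0
```

```bash
python3 -c "
from h import *
where();go(100,-208,5,1.521)
im=grab('wrist','w1');cv2.imwrite('pics/w1.png',im)"
```

```text
t 2.5 tcp bridge 97.4 -202.2 z 101.3 yaw_y 1.528 F [ 0.7 -0.6  0.6]
shift [-2.7 -5.9 96.3] turn 0.007
```

View pics/w1.png

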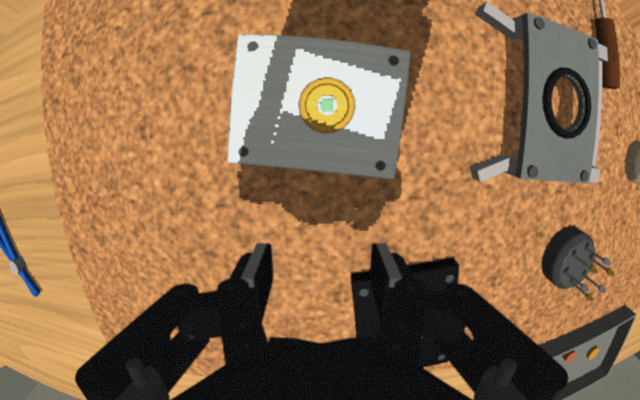

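The wrist view shows the carrier centred at about (325,105), partly in the arm's shadow, with the bridge at the right. A corner of the black plate is near (405,290), close to the front finger, so I check that clearance.

```bash
python3 -c "
from h import *
P=ray('top',[(333,105),(370,102),(375,150),(336,153)],.016)*1000
print(P.round(0)); print(((P-BO)@bx).round(),((P-BO)@by).round())"
```

```text
[[819.  31.]
 [827. -66.]
 [698. -76.]
 [689.  24.]]
[277. 291. 162. 148.] [ -64. -160. -177.  -77.]
```

Emit:
{"name": "step_arm", "arguments": {
  "targets": [
    [[-3,-6,40],0.007,50],
    [[-3,-6,80],0.007,50],
    [[-3,-6,94],0.007,50],
    [[-3,-6,97],0.007,50],
    [[-3,-6,97],0.007,50]
  ]
}}

```text
t: 3.05
eef_pos: [0.6364, -0.1053, 0.006]
ee_rot: [[-0.999, 0.051, 0.003], [0.05, 0.999, -0.001], [-0.003, -0.001, -1.0]]
wrist_force: [-0.5, -0.8, 0.5]
opening: 0.579
finger_force: 0.0
```

```bash
python3 -c "
from h import *
where()"
```

```text
t 3.05 tcp bridge 102.0 -209.5 z 6.0 yaw_y 1.52 F [-0.5 -0.8  0.5]
```

Emit:
{"name": "step_arm", "arguments": {
  "targets": [
    [[5,0,2],0,50],
    [[10,0,2],0,50],
    [[14,0,2],0,50],
    [[17,0,2],0,50],
    [[20,0,2],0,50],
    [[23,0,2],0,50],
    [[26,0,2],0,50],
    [[28,0,2],0,50],
    [[30,0,2],0,50],
    [[32,0,2],0,50],
    [[34,0,2],0,50],
    [[34,0,2],0,50]
  ]
}}

```text
t: 4.25
eef_pos: [0.6009, -0.1034, 0.0024]
ee_rot: [[-0.999, 0.051, -0.0], [0.051, 0.999, -0.0], [0.0, -0.0, -1.0]]
wrist_force: [3.3, 0.2, 2.4]
opening: 0.588
finger_force: 1.9
```

```bash
python3 -c "
from h import *
where();im=grab('top','t2')
cv2.imwrite('pics/t2c.png',cv2.resize(im[165:255,255:425],None,fx=4.7,fy=4.7,interpolation=cv2.INTER_CUBIC))"
```

```text
t 4.25 tcp bridge 66.4 -209.4 z 2.4 yaw_y 1.52 F [3.3 0.2 2.4]
```

View pics/t2c.png

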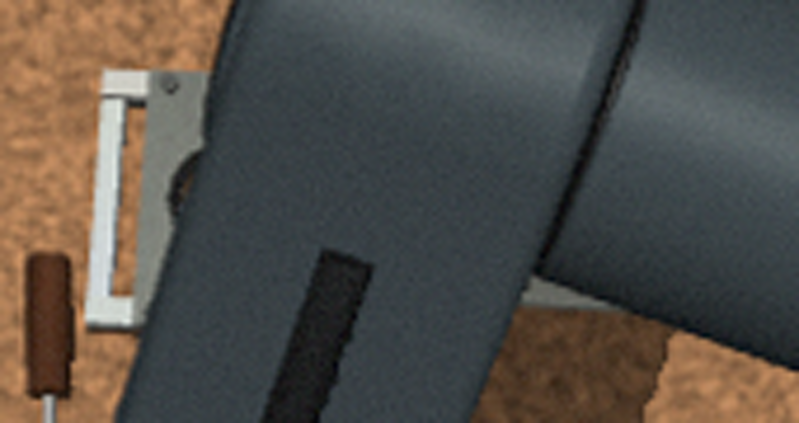

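The arm hides the plate from the top camera. The contact force is a gentle 3 N. I finish the side push, back off, lift, and measure with the wrist camera from the rear.

Emit:
{"name": "step_arm", "arguments": {
  "targets": [
    [[2,0,0],0,50],
    [[4,0,0],0,50],
    [[5.5,0,0],0,50],
    [[5.5,0,0],0,50],
    [[-10,0,0],0,50],
    [[-10,0,-40],0,50],
    [[-10,0,-90],0,50],
    [[-10,0,-90],0,50]
  ]
}}

```text
t: 5.1
eef_pos: [0.6126, -0.1047, 0.0969]
ee_rot: [[-0.999, 0.05, 0.005], [0.05, 0.999, -0.003], [-0.005, -0.002, -1.0]]
wrist_force: [1.5, -1.0, -0.4]
opening: 0.582
finger_force: 0.0
```

```bash
python3 -c "
from h import *
where();go(0,-310,95,-0.05)"
```

```text
t 5.1 tcp bridge 78.2 -210.1 z 96.9 yaw_y 1.521 F [ 1.5 -1.  -0.4]
shift [ 78.2 -99.9   1.7] turn 1.571
```

Emit:
{"name": "step_arm", "arguments": {
  "targets": [
    [[20,-100,-20],0.15,50],
    [[40,-100,-20],0.3,50],
    [[78,-100,-20],0.45,50],
    [[78,-100,-20],0.6,50],
    [[78,-100,-20],0.75,50],
    [[78,-100,-20],0.9,50],
    [[78,-100,-20],1.05,50],
    [[78,-100,-20],1.2,50],
    [[78,-100,-20],1.35,50],
    [[78,-100,-20],1.5,50],
    [[78,-100,-20],1.571,50],
    [[78,-100,-20],1.571,50]
  ]
}}

```text
t: 6.3
eef_pos: [0.5255, -0.1986, 0.1108]
ee_rot: [[0.05, 0.999, -0.006], [0.999, -0.05, 0.003], [0.003, -0.006, -1.0]]
wrist_force: [-0.2, 0.3, 0.1]
opening: 0.588
finger_force: 0.0
```

```bash
python3 -c "
from h import *
where();go(0,-310,3,-0.05);im=grab('top','t3');im=grab('wrist','w3')
print(carrier(cv2.imread('pics/t3.png'))[1:])"
```

```text
t 6.3 tcp bridge -4.1 -308.2 z 110.8 yaw_y -0.05 F [-0.2  0.3  0.1]
shift [ -2.1   4.8 107.8] turn -0.0
(((582.689453125, -44.35243225097656), (2.5311594009399414, 5.1958394050598145), 89.0268325805664), array([[580.07043 , -45.573704],
       [585.2655  , -45.661953],
       [585.3085  , -43.13116 ],
       [580.1134  , -43.04291 ]], dtype=float32))
```

View pics/w3.png

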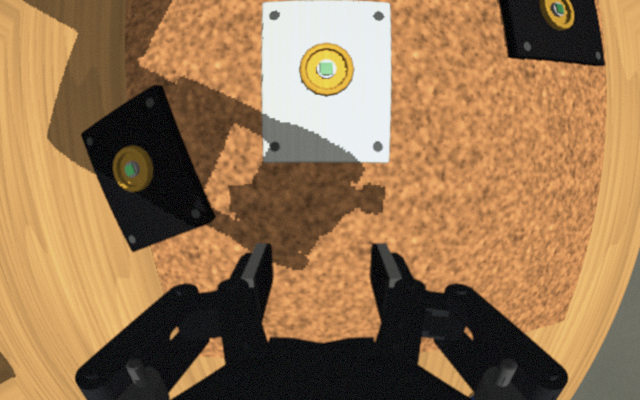

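The wrist view shows the carrier square to the tool, with rear corners at about (262,160) and (389,161), front ones at (263,2) and (391,2), and the chuck at (327,69). I convert these with the fisheye model.

```bash
cat >> h.py <<'E'
def wray(uv,z,s):
    c=viewer.get_calibration('wrist');T=c['tool_from_camera'];out=[]
    for u,v in uv:
        x,y=(u-c['cx'])/c['fx'],(v-c['cy'])/c['fy'];r=np.hypot(x,y);d=np.array([x*np.sin(r)/r,y*np.sin(r)/r,np.cos(r)])
        d=s['ee_rot']@T[:3,:3]@d;o=s['eef_pos']+s['ee_rot']@T[:3,3];p=(o+d*(z-o[2])/d[2])[:2]*1000-BO
        out.append([p@bx,p@by])
    return np.array(out)
E
python3 -c "
from h import *
s=get_state()
print(wray([(262,161),(389,162),(391,2),(263,2)],.016,s).round(1));print(wray([(327,69)],.025,s).round(1))
where()
im=cv2.imread('pics/w3.png');m=(im.min(2)>200).astype(np.uint8)
c=max(cv2.findContours(m,0,2)[0],key=cv2.contourArea);p=c[:,0];print([ (p[abs(p[:,1]-v)<2][:,0].min(),p[abs(p[:,1]-v)<2][:,0].max()) for v in (20,40,60,80,100)])
E=[(p[abs(p[:,1]-v)<2][:,0].min(),v) for v in (20,60,100)]+[(p[abs(p[:,1]-v)<2][:,0].max(),v) for v in (20,60,100,140)]
print(wray(E,.016,s).round(1))"
```

```text
[[ -48.8 -273.5]
 [  51.4 -274. ]
 [  51.9 -144.7]
 [ -47.4 -145.6]]
[[   2.  -203.6]]
t 6.4 tcp bridge -3.2 -308.6 z 111.3 yaw_y -0.049 F [ 0.7  0.3 -0.8]Traceback (most recent call last):
  File "<string>", line 7, in <module>
    c=max(cv2.findContours(m,0,2)[0],key=cv2.contourArea);p=c[:,0];print([ (p[abs(p[:,1]-v)<2][:,0].min(),p[abs(p[:,1]-v)<2][:,0].max()) for v in (20,40,60,80,100)])
                                                                            ~~~~~~~~~~~~~~~~~~~~~~~~~~~^^
    return umr_minimum(a, axis, None, out, keepdims, initial, where)
ValueError: zero-size array to reduction operation minimum which has no identity
```

Emit:
{"name": "step_arm", "arguments": {
  "targets": [
    [[-2,5,45],0,50],
    [[-2,5,90],0,50],
    [[-2,5,104],0,50],
    [[-2,5,108],0,50],
    [[-2,5,108],0,50]
  ]
}}

```text
t: 6.9
eef_pos: [0.533, -0.2021, 0.0045]
ee_rot: [[0.05, 0.999, -0.0], [0.999, -0.05, 0.0], [0.0, -0.0, -1.0]]
wrist_force: [0.3, 0.5, 1.0]
opening: 0.588
finger_force: 0.0
```

```bash
python3 -c "
from h import *
where();go(1.5,-220,3,-0.05)"
```

```text
t 6.9 tcp bridge 3.6 -311.3 z 4.5 yaw_y -0.05 F [0.3 0.5 1. ]
shift [91.3 -2.1  1.5] turn -0.0
```

Emit:
{"name": "step_arm", "arguments": {
  "targets": [
    [[10,-2,1.5],0,50],
    [[18,-2,1.5],0,50],
    [[23,-2,1.5],0,50],
    [[27,-2,1.5],0,50],
    [[32,-2,1.5],0,50],
    [[40,-2,1.5],0,50],
    [[49,-2,1.5],0,50],
    [[58,-2,1.5],0,50],
    [[67,-2,1.5],0,50],
    [[75,-2,1.5],0,50],
    [[82,-2,1.5],0,50],
    [[85,-2,1.5],0,50]
  ]
}}

```text
t: 8.1
eef_pos: [0.5366, -0.1174, 0.0035]
ee_rot: [[0.051, 0.999, 0.003], [0.999, -0.051, -0.002], [-0.001, 0.003, -1.0]]
wrist_force: [0.4, -4.9, 3.7]
opening: 0.587
finger_force: 2.5
```

```bash
python3 -c "
from h import *
where();im=grab('wrist','w4')"
```

```text
t 8.1 tcp bridge 2.9 -226.5 z 3.5 yaw_y -0.051 F [ 0.4 -4.9  3.7]
```

View pics/w4.png

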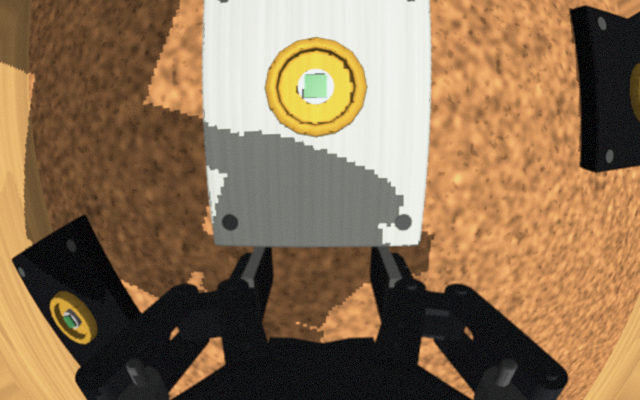

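The plate is flush on both fingertips, with rear corners at (215,245) and (420,243) and the chuck at (316,87). I check its lateral position.

```bash
python3 -c "
from h import *
s=get_state()
print(wray([(215,245),(420,243),(403,222),(230,222),(316,87)],.016,s).round(1));print(wray([(316,87)],.025,s).round(1));where();go(1.5,-95,3,-0.05)"
```

```text
[[ -47.2 -213.4]
 [  51.4 -212.3]
 [  41.7 -201.4]
 [ -38.2 -201.3]
 [   1.9 -142.1]]
[[   2.  -142.7]]
t 8.15 tcp bridge 2.7 -226.1 z 3.4 yaw_y -0.051 F [ 2.1 -2.1  1.7]
shift [131.1  -1.3   0.2] turn -0.001
```

Emit:
{"name": "step_arm", "arguments": {
  "targets": [
    [[6,0,0],0,50],
    [[12,-0.5,0],0,50],
    [[18,-1,0],0,50],
    [[24,-1.5,0],0,50],
    [[30,-1.5,0],0,50],
    [[36,-1.5,0],0,50],
    [[42,-1.5,0],0,50],
    [[48,-1.5,0],0,50],
    [[53,-1.5,0],0,50],
    [[57,-1.5,0],0,50],
    [[60,-1.5,0],0,50]
  ]
}}

```text
t: 9.25
eef_pos: [0.5372, -0.0575, 0.0031]
ee_rot: [[0.051, 0.999, 0.001], [0.999, -0.051, -0.001], [-0.001, 0.001, -1.0]]
wrist_force: [-0.8, -5.2, 5.2]
opening: 0.584
finger_force: 2.7
```

```bash
python3 -c "
from h import *
where();im=grab('wrist','w5')"
```

```text
t 9.25 tcp bridge 0.6 -166.7 z 3.1 yaw_y -0.051 F [-0.8 -5.2  5.2]
```

View pics/w5.png

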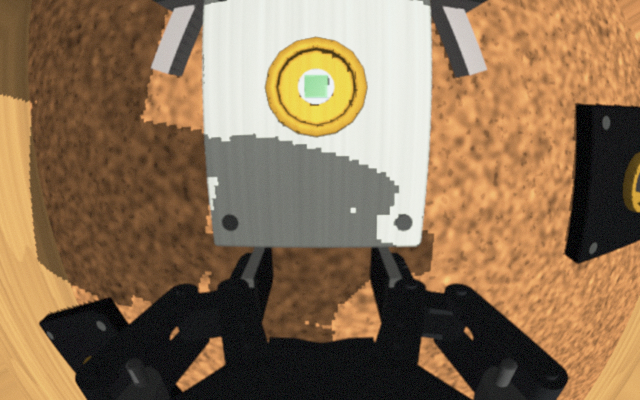

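The nose is in the mouth, centred between the guides (tips at (165,72) and (475,72)), and the plate is still flush on the fingers. I continue.

Emit:
{"name": "step_arm", "arguments": {
  "targets": [
    [[6,0,0],0,50],
    [[12,0,0],0,50],
    [[18,0,0],0,50],
    [[24,0,0],0,50],
    [[30,0,0],0,50],
    [[36,0,0],0,50],
    [[42,0,0],0,50],
    [[48,0,0],0,50],
    [[54,0,0],0,50],
    [[60,0,0],0,50],
    [[65,0,0],0,50],
    [[68,0,0],0,50]
  ]
}}

```text
t: 10.5
eef_pos: [0.5401, 0.0107, 0.0029]
ee_rot: [[0.051, 0.999, -0.001], [0.999, -0.051, -0.0], [-0.0, -0.001, -1.0]]
wrist_force: [-0.2, -5.7, 4.3]
opening: 0.585
finger_force: 2.7
```

Emit:
{"name": "step_arm", "arguments": {
  "targets": [
    [[2,0,0],0,50],
    [[4,0,0],0,50],
    [[6,0,0],0,50],
    [[8,0,0],0,50],
    [[9,0,0],0,50],
    [[10,0,0],0,50]
  ]
}}

```text
t: 11.1
eef_pos: [0.5406, 0.0204, 0.0028]
ee_rot: [[0.051, 0.999, -0.001], [0.999, -0.051, -0.0], [-0.0, -0.001, -1.0]]
wrist_force: [-0.6, -5.2, 4.0]
opening: 0.585
finger_force: 2.7
```

Not at the stop yet; I creep on in 1 mm steps.

Emit:
{"name": "step_arm", "arguments": {
  "targets": [
    [[1,0,0],0,50],
    [[2,0,0],0,50],
    [[3,0,0],0,50],
    [[3,0,0],0,50]
  ]
}}

```text
t: 11.5
eef_pos: [0.5408, 0.0235, 0.0028]
ee_rot: [[0.051, 0.999, -0.001], [0.999, -0.051, -0.0], [-0.0, -0.001, -1.0]]
wrist_force: [-0.3, -5.4, 4.0]
opening: 0.585
finger_force: 2.4
```

Emit:
{"name": "step_arm", "arguments": {
  "targets": [
    [[1,0,0],0,50],
    [[2,0,0],0,50],
    [[3,0,0],0,50],
    [[3,0,0],0,50]
  ]
}}

```text
t: 11.9
eef_pos: [0.5409, 0.0267, 0.0028]
ee_rot: [[0.051, 0.999, -0.001], [0.999, -0.051, -0.0], [-0.0, -0.001, -1.0]]
wrist_force: [-0.3, -5.3, 4.4]
opening: 0.582
finger_force: 2.4
```

Emit:
{"name": "step_arm", "arguments": {
  "targets": [
    [[1,0,0],0,50],
    [[2,0,0],0,50],
    [[2,0,0],0,50]
  ]
}}

```text
t: 12.2
eef_pos: [0.541, 0.0282, 0.0028]
ee_rot: [[0.051, 0.999, -0.001], [0.999, -0.051, -0.001], [-0.001, -0.001, -1.0]]
wrist_force: [-0.1, -6.3, 3.4]
opening: 0.585
finger_force: 3.4
```

Emit:
{"name": "step_arm", "arguments": {
  "targets": [
    [[1,0,0],0,50],
    [[2,0,0],0,50],
    [[2,0,0],0,50]
  ]
}}

```text
t: 12.5
eef_pos: [0.541, 0.0284, 0.0028]
ee_rot: [[0.05, 0.999, -0.001], [0.999, -0.05, -0.003], [-0.003, -0.001, -1.0]]
wrist_force: [-2.5, -15.0, 4.2]
opening: 0.586
finger_force: 7.4
```

The plate has met the stop: 15 N and no further travel. I give one more gentle press to square it, then withdraw straight back and up.

Emit:
{"name": "step_arm", "arguments": {
  "targets": [
    [[1,0,0],0,50],
    [[1,0,0],0,50],
    [[1,0,0],0,50],
    [[-4,0,0],0,50],
    [[-25,0,0],0,50],
    [[-45,0,0],0,50],
    [[-45,0,-40],0,50],
    [[-70,0,-90],0,50],
    [[-100,0,-120],0,50],
    [[-130,0,-140],0,50],
    [[-130,0,-140],0,50]
  ]
}}

```text
t: 13.6
eef_pos: [0.537, -0.1019, 0.1455]
ee_rot: [[0.055, 0.998, 0.007], [0.999, -0.055, -0.002], [-0.002, 0.007, -1.0]]
wrist_force: [0.5, 0.2, -0.3]
opening: 0.58
finger_force: 0.0
```

```bash
python3 -c "
from h import *
where();a=grab('top','t6');b=grab('wrist','w6')
f=lambda i:cv2.resize(i,None,fx=4.7,fy=4.7,interpolation=cv2.INTER_CUBIC)
cv2.imwrite('pics/f6.png',np.vstack([f(a[140:255,215:385])[:,:799],])[:599])"
```

```text
t 13.6 tcp bridge 2.5 -211.0 z 145.5 yaw_y -0.055 F [ 0.5  0.2 -0.3]
```

View pics/f6.png

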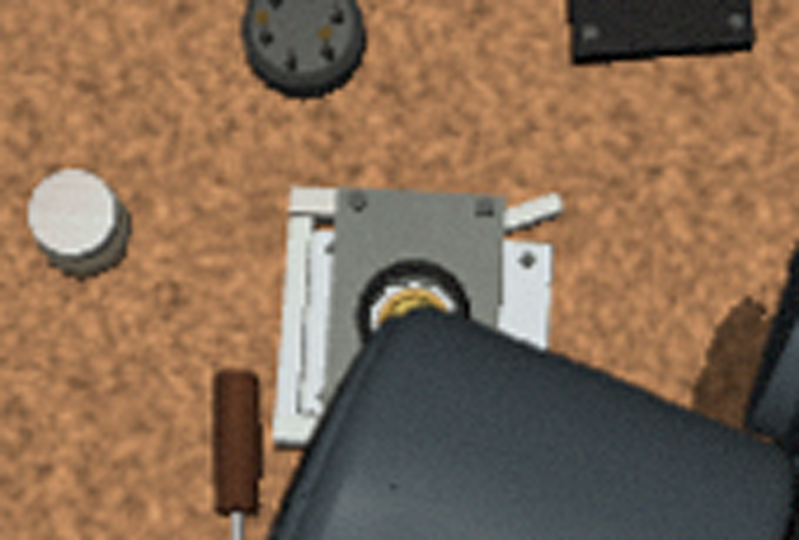

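View pics/w6.png

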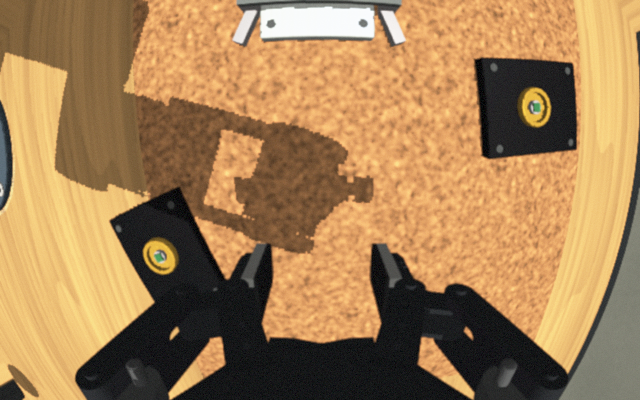

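The top crop shows the carrier under the deck with the chuck in the window (around (415,305)). The stand, tin and graver are unmoved. There is a thin dark line at the stop bar near (307,320). The wrist view shows the rear end square between the guides. I bring the wrist camera over the bar to check the line numerically.

Emit:
{"name": "step_arm", "arguments": {
  "targets": [
    [[45,0,0],0,50],
    [[90,0,0],0,50],
    [[135,0,0],0,50],
    [[180,0,0],0,50],
    [[200,0,20],0,50],
    [[200,0,40],0,50],
    [[200,0,40],0,50],
    [[200,0,40],0,50]
  ]
}}

```text
t: 14.5
eef_pos: [0.5432, 0.1018, 0.1014]
ee_rot: [[0.05, 0.999, -0.005], [0.999, -0.05, 0.001], [0.0, -0.005, -1.0]]
wrist_force: [-0.3, 0.9, 0.0]
opening: 0.585
finger_force: 0.0
```

```bash
python3 -c "
from h import *
s=get_state();where();b=grab('wrist','w7')
from scipy.optimize import least_squares
def px(xb,yb,z):
    r=least_squares(lambda p:(wray([p],z,s)[0]-[xb,yb]),[320,150]);return r.x
for xb in(-42,-25,0,25,42):
    u,v0=px(xb,50,.018);print(xb,'u',round(u),'v(50)',round(v0),'v(70)',round(px(xb,70,.018)[1]))
    c=b[:,int(round(u))-2:int(round(u))+3].mean(1).astype(int)
    for v in range(int(px(xb,72,.018)[1]),int(v0)+4):print(v,c[v],end=' ')
    print()
"
```

```text
t 14.5 tcp bridge -1.5 -7.3 z 101.4 yaw_y -0.05 F [-0.3  0.9  0. ]
-42 u 265 v(50) 134 v(70) 107
104 [245 246 248] 105 [245 246 249] 106 [244 247 249] 107 [244 246 248] 108 [245 246 249] 109 [244 246 248] 110 [244 246 249] 111 [244 246 249] 112 [244 246 248] 113 [244 246 249] 114 [244 245 248] 115 [244 246 248] 116 [245 246 249] 117 [240 242 246] 118 [213 219 222] 119 [186 196 195] 120 [194 199 195] 121 [235 235 230] 122 [251 251 248] 123 [252 251 249] 124 [251 251 249] 125 [251 251 249] 126 [251 251 249] 127 [251 251 249] 128 [251 251 249] 129 [251 251 249] 130 [249 248 244] 131 [215 216 208] 132 [119 120 118] 133 [59 59 58] 134 [54 57 55] 135 [52 54 53] 136 [55 56 55] 
-25 u 288 v(50) 133 v(70) 106
103 [250 251 249] 104 [249 250 249] 105 [249 250 249] 106 [249 250 249] 107 [249 250 249] 108 [248 250 249] 109 [249 250 249] 110 [248 250 249] 111 [248 250 249] 112 [249 250 249] 113 [249 250 249] 114 [248 250 249] 115 [249 250 249] 116 [248 249 248] 117 [238 240 239] 118 [216 221 217] 119 [221 227 225] 120 [246 248 245] 121 [252 251 249] 122 [253 251 249] 123 [253 251 249] 124 [252 251
[... 1428 characters left out ...]
249] 133 [252 251 249] 134 [253 251 249] 135 [254 252 250] 136 [254 251 247] 
42 u 379 v(50) 134 v(70) 107
104 [251 250 248] 105 [252 251 249] 106 [251 251 249] 107 [251 251 249] 108 [251 251 249] 109 [251 251 249] 110 [251 251 249] 111 [251 251 248] 112 [251 251 248] 113 [251 251 249] 114 [251 251 249] 115 [251 251 249] 116 [251 251 249] 117 [251 251 249] 118 [249 249 246] 119 [228 230 225] 120 [227 231 228] 121 [248 248 245] 122 [252 251 249] 123 [253 251 249] 124 [253 251 249] 125 [253 251 249] 126 [253 251 249] 127 [253 251 249] 128 [252 251 249] 129 [252 251 249] 130 [252 250 248] 131 [246 244 240] 132 [228 226 221] 133 [201 201 197] 134 [185 184 181] 135 [165 165 161] 136 [127 128 124]
```

The line is faint grey and under 2 px along the whole bar, with no cork visible in it. That puts any gap at about 0.5 mm or less, so the plate is home and square.

```bash
python3 -c "
from station import workorder
print(workorder.sign_off())"
```

```text
the job is handed in; nothing more can be done
None
```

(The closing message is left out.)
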